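# Reset the tripped breaker in the bench power box

## Task

One breaker in the bench power box has tripped. Press the release tab at the front of the box so that the sprung lid lifts, push the lid fully open until it stays back on its stop, then push the tripped breaker's toggle over to on like its two neighbours. Leave the lid open, both other breakers on, and the tools lying round the box where they are.

Things in the scene. Friction and masses are not known exactly. Their poses are not given: they have to be found in the camera images.
- power_box: grey power box fixed to the bench, 195 x 160 x 75 mm (x, y, z, without lid). Origin on the bench under the breakers; x points from the front (tab, sockets) to the back (lid hinge), z up. x -120 to -48 mm is only 52 mm high, with the tab above it; x -48 to +75 mm is 75 mm high, a flat deck that carries the breakers, with no walls round it once the lid is open.
- tab_pad (a point): where to press straight down: middle of the black release tab's finger pad, on its top, 79 mm above the bench, 91 mm in front of the box origin. The pad spans x -109 to -62 mm of the box and is 40 mm wide. Behind it (x -63 to -55 mm, up to 84 mm high) the tab's hook holds the lid and swings 5 mm towards the pad when pressed.
- tab (a joint): release tab angle (rad): 0 at rest, 0.22 fully pressed against its stop (about 7 mm down at tab_pad, 5 mm nearer the hook). A fingertip needs about 1.5 N to start it and 4 to 6 N at the stop; the lid is let go at about 0.13 (4 mm), so press well home. Springs back when let go.
- lid (a joint): lid angle (rad): 0 shut and hooked; 0.6 where its spring lifts it once released; 1.85 fully open on its stop, leaning back past upright. Let go below about 1.2 it sinks back to 0.6; beyond about 1.35 it falls open by itself, softly, in about 1 s. Needs under 2 N at its front edge. Grows as the front edge rises and swings away from the tab.
- lid_hinge (a point): middle of the lid's hinge line, 62 mm behind the power box's origin and 80 mm above the bench; the line runs along the box's y.
- lid_front (a point): middle of the lower edge of the lid's front wall, 108 mm from the hinge line; moves with the lid. The lid is a shallow hood with a smoked window, 132 mm wide, 27 mm high above the hinge line, walls 4 mm, open below; a 30 mm wide tongue sticks out 12 mm before this edge. Released, the edge rises 59 mm, so a finger leaning towards the hinge can go under it and push it up and back.
- toggle_a (a joint): toggle of breaker a, the tripped one (rad): 0 off, leaning 0.6 rad from upright towards the tab; 1.2 on, leaning 0.6 rad towards the hinge. Starts at 0. Takes about 1 N; snaps over past the middle and stays at either end.
- toggle_b (a joint): toggle of breaker b (rad), same as toggle_a; starts on at 1.2 and must stay on
- toggle_c (a joint): toggle of breaker c (rad), same as toggle_a; starts on at 1.2 and must stay on
- toggle_a_pivot (a point): middle of toggle a's pivot line, 79.5 mm above the bench. The black toggle bar is 23 mm wide (box y), 6.5 mm thick and ends 19 mm from the pivot, on a white breaker 35.5 mm wide whose flat face lies 2 mm above the pivot and reaches 22 mm before and behind it. Three breakers stand side by side at 38 mm spacing; which place is a's varies.
- toggle_b_pivot (a point): the same point of toggle b
- toggle_c_pivot (a point): the same point of toggle c
- screwdriver_0: loose yellow-handled screwdriver, 210 mm long, lying left of the box; leave it
- tape_black: loose roll of black insulating tape, 62 mm across, 18 mm high, right of the box; leave it
- pliers_red: loose red-handled pliers, 185 mm long, on the bench to the right in front; leave them
- torch: loose black torch, 128 mm long, on the bench to the left in front; leave it
- screw_box: loose carton of screws, 70 x 110 x 45 mm, far right; leave it
- spark_plug: loose spark plug, 70 mm long, in front to the right; leave it

How it is judged:
On the way, in this order (a step that is already met when the one before it is completed fails the run):
1. the release tab is pressed (value of joint tab above 0.08 rad).
2. the lid has sprung up (value of joint lid above 0.45 rad).
3. the lid is fully open (value of joint lid above 1.75 rad), for 0.1 s.
4. the tripped breaker is on (value of joint toggle_a above 1.05 rad), for 0.1 s.
At the end, for the whole second after the job is handed in: the lid rests back on its stop (beyond 1.75 rad), the tab is released, and all three toggles are on (beyond 1.05 of 1.2 rad) (value of joint lid above 1.75 rad and value of joint each of toggle_a, toggle_b, toggle_c above 1.05 rad and value of joint tab below 0.05 rad); the robot touches nothing.
It fails at once if a tool or other loose thing by the box is picked up or shifted by more than 3 cm (distance of any of screwdriver_0, tape_black, pliers_red, torch, screw_box, spark_plug from where it was at the start of the episode above 0.03 m).
It also fails if it takes over 45 s, if anything falls off the work surface, if the arm or the gripper's body presses on something with over 40 N, if the wrist force passes 120 N, or if a joint passes its speed limit or range.

## Robot

A 6-joint arm with a two-finger parallel gripper is mounted at the origin on a cart in front of the work surface, level with it; the furniture and walls round the work are solid. World frame = base frame: x ahead of the robot, y to its left, z up, the work surface at z = 0. Lengths are in m, angles in rad, forces in N, time in s.
With the tool pointing down it reaches from about 0.35 to 0.775 m from the base axis. Payload 5.5 kg.
Tool frame: the origin (TCP) lies where the fingers leave the gripper's body, on its centre line; the fingertips stand 73 mm ahead of it and the grasp point (between the pads) lies 54 mm ahead of it; z points along the fingers, y is the direction in which the jaws open and shut (so a half turn about z gives the same grasp; the last joint's range is limited). The gripper opens to 85 mm and grips with 20 to 120 N. Pads are 22 mm wide; open, the fingers measure 114 mm over their backs; the gripper's body (76 mm by 85 mm) begins 54 mm behind the grasp point. The pads swing forward as they close: fully open they stand 13 mm farther back than shut.
Start: joints at [-0.14, 0.313, 0.046, 1.304, 0, 1.431], TCP at [0.575, -0, 0.304] pointing down, gripper open.
Joint ranges: [-2.76, 2.76], [-0.86, 1.69], [-1.03, 1.26], [-2.2, 2.34], [-1.47, 1.5], [-3.14, 3.14]. Speed limits (rad/s): [2.57, 2.57, 3.14, 3.14, 3.14, 3.14].

## Interface

Orientations are given as a unit quaternion [w, x, y, z].
In Python, from workcell import env, read_camera, job, cut_out gives the robot as it stands.
- The arm moves only by the tool servo_tool, never from a script. Its argument "deltas" is a list of rows, each an object of numbers: "dx", "dy", "dz": the shift along the world's x, y, z in mm; "rx", "ry", "rz": the turn, a rotation vector about the world's x, y, z in rad; "fingers": the closure, from -1 (fully open) to 1 (shut). A call has 1 to 8 rows; each row shifts and turns the commanded pose from where the row before left it; what a row does not reach is not made up. A row lasts 1/10 s, in which the tool goes at most 50 mm and 8.59 degrees, less where a joint would pass 70% of its speed; a pose out of reach is approached as far as the arm can. A call is refused whole if a number of a shift passes 50 or a number of a turn 0.15, either way. A call with a gripper value outside its range is refused whole. The fingers move at their own pace and stop on an object; "newtons" is the grip in N (left out, the last holds). Time passes only in rows, so rows that do not move let the fingers close. It gives the time, the measured TCP pose, the force and the opening at its end, in the units of the state.
- env.get_state(): the state, without advancing time (a new reading comes with each control period).
- read_camera(name): name is "scene" or "side" or "wrist"; returns a dict with "img" (420x560x3 uint8, red, green, blue), "intrinsics" (3x3 intrinsics, pixels), "k1" (the pictures are not rectified: a ray, as slopes to the right and down, at radius r is drawn at 1 + k1 r^2 times it, then the intrinsics apply), "extrinsics" (4x4, takes a point from camera to world coordinates); the wrist camera has in their place "hand_eye" (4x4, takes a point from camera to tool coordinates, whose origin is the TCP and whose axes are the flange's). Camera axes: x right, y down, z forward; pixel columns grow to the right and rows downward; lengths in m; the calibration is good to about 2 mm. A picture is of the moment at which its call begins: read the wrist's pose just before it. There is no depth.
- job.hand_in(): hands the job in, once; it reports no verdict.
Trained networks look in the newest picture that a camera, given by its name, has taken for a name from the list of things; names that differ only in an ending like _2 or _b are one class to them, and where a whole thing is asked for, a point or a joint stands for the part that bears it (a point fixed in the world has none). Each returns a list of dicts, best first, with "confidence" (0 to 1); they miss things now and then, are a little off and sometimes report something else, mostly with a low value. They report only what shows in the picture. A call takes as long as a camera call.
- cut_out(target, camera): "region" (420x560 bool, what is visible of it) and "extent" ([left, top, right, bottom] in pixels, round what is visible of it).
The state is a dict: "clock": time; "joint_pos": joint angles; "qvel": joint speeds; "tau": joint torques, N m; "tcp_pos": TCP position; "orientation": TCP orientation; "wrist_force": force on the tool from outside, world axes, zero at the start; "ft_torque": the same for the moment, N m; "finger_gap": finger opening in m.
Only numpy, scipy, OpenCV 4.12 (cv2) and the standard library are available. Lean on these libraries where they do the work, as an engineer would, in place of code of your own. Each camera call takes 0.05 s, during which the arm holds its last target. There are 200 camera calls.

## Working session

There is one attempt and no reset: what is moved stays moved. The work goes in short steps, Python scripts to look and compute and a tool call to move; the robot and the scene stay as the last step left them, time stands still between calls to the robot, and variables do not carry over. Pictures are saved under pics/ and viewed, about 8 in all and at most 12, crops included, and the job is handed in when it is done.

Besides the shell and the picture viewer there is one more tool, called after ">>>" by a JSON object that holds its "name" and its "arguments". servo_tool: Moves the arm, as the interface text tells. Its arguments: {"type":"object","properties":{"deltas":{"type":"array"},"newtons":{"type":"number"}},"required":["deltas"]}

```bash
ls; mkdir -p pics
cat > h.py <<'E'
import numpy as np, cv2
from workcell import env, read_camera, job, cut_out
def rays(c,px):
    K=np.array(c["intrinsics"]);k=c["k1"]
    p=(np.atleast_2d(px)-[K[0,2],K[1,2]])/[K[0,0],K[1,1]]
    q=p.copy()
    for _ in range(20): q=p/(1+k*(q**2).sum(1,keepdims=True))
    return np.c_[q,np.ones(len(q))]
def at_z(c,px,z,T=None):
    T=np.array(c["extrinsics"]) if T is None else T
    d=rays(c,px)@T[:3,:3].T;o=T[:3,3]
    return o+d*((z-o[2])/d[:,2])[:,None]
def proj(c,P,T=None):
    T=np.array(c["extrinsics"]) if T is None else T
    q=(np.atleast_2d(P)-T[:3,3])@T[:3,:3]
    s=q[:,:2]/q[:,2:]; s=s*(1+c["k1"]*(s**2).sum(1,keepdims=True))
    K=np.array(c["intrinsics"]); return s*[K[0,0],K[1,1]]+[K[0,2],K[1,2]]
def save(n,im): cv2.imwrite("pics/"+n+".png",im[:,:,::-1])
E
python3 - <<'E'
from h import *
s=env.get_state();print({k:np.round(v,3) for k,v in s.items()})
ims=[]
for n in ["scene","side"]:
    c=read_camera(n);save(n,c["img"]);print(n,np.round(c["extrinsics"],3).tolist(),np.round(c["intrinsics"],1).tolist(),c["k1"])
    for t in ["power_box","tab_pad","toggle_a_pivot","lid"]:
        for r in cut_out(t,n)[:3]:
            m=cv2.moments(r["region"].astype(np.uint8));print(t,r["confidence"],r["extent"],m["m10"]/m["m00"],m["m01"]/m["m00"])
c=read_camera("wrist");save("wrist",c["img"]);print(np.round(c["hand_eye"],3).tolist())
E
```

```text
pics
{'clock': np.float64(0.0), 'joint_pos': array([-0.14 ,  0.314,  0.045,  1.304, -0.   ,  1.431]), 'qvel': array([-0.001,  0.001,  0.001, -0.   ,  0.   , -0.001]), 'tau': array([-3.0000e-03, -4.8063e+01,  2.9853e+01,  2.0000e-02, -0.0000e+00,
       -0.0000e+00]), 'tcp_pos': array([0.575, 0.   , 0.303]), 'orientation': array([-0.001,  0.707,  0.707, -0.001]), 'wrist_force': array([-0.693, -0.231,  0.017]), 'ft_torque': array([ 0.067,  0.015, -0.056]), 'finger_gap': np.float64(0.085)}
scene [[-0.831, -0.359, 0.425, -0.074], [-0.556, 0.511, -0.656, 0.861], [0.018, -0.781, -0.624, 0.942], [0.0, 0.0, 0.0, 1.0]] [[424.0, 0.0, 275.0], [0.0, 424.0, 205.9], [0.0, 0.0, 1.0]] -0.1115440924164485
power_box 0.66 [199.5, 191.4, 278.4, 264.3] 241.25141326986017 226.5700684320143
tab_pad 0.52 [208.1, 190.0, 260.6, 231.0] 235.6216216216216 210.2631160572337
tab_pad 0.47 [245.7, 217.5, 267.9, 230.1] 255.0718232044199 226.07734806629836
lid 0.95 [210.4, 189.7, 260.6, 230.5] 235.65983606557376 210.00983606557378
side [[0.943, -0.159, 0.292, 0.175], [-0.332, -0.402, 0.853, -0.96], [-0.018, -0.902, -0.432, 0.569], [0.0, 0.0, 0.0, 1.0]] [[441.0, 0.0, 274.8], [0.0, 441.0, 207.5], [0.0, 0.0, 1.0]] -0.02101832082087281
power_box 0.56 [247.0, 176.9, 332.5, 242.5] 291.4634858812074 209.51630963972735
tab_pad 0.62 [248.6, 259.2, 274.4, 270.6] 258.984 263.504
tab_pad 0.44 [252.9, 196.1, 279.6, 203.1] 267.489010989011 198.94505494505495
tab_pad 0.26 [283.4, 235.1, 308.7, 257.3] 297.3941605839416 243.75182481751824
lid 0.96 [277.5, 172.6, 326.9, 208.1] 299.19917695473254 190.95308641975308
lid 0.61 [256.1, 192.5, 277.5, 207.1] 267.78125 199.05625
[[0.0, -0.959, -0.283, 0.073], [1.0, 0.001, -0.0, -0.001], [0.0, -0.283, 0.959, -0.07], [0.0, 0.0, 0.0, 1.0]]
```

Run:
```python
import cv2,numpy as np
a=cv2.imread("pics/scene.png")[150:300,150:350];b=cv2.imread("pics/side.png")[150:300,200:400]
cv2.imwrite("pics/ab.png",np.vstack([cv2.resize(a,(800,600),interpolation=3)[::1],cv2.resize(b,(800,600),interpolation=3)])[::2,::1] if 0 else np.hstack([cv2.resize(a,(400,300),interpolation=2),cv2.resize(b,(400,300),interpolation=2)]))
```

```text
(no output)
```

View pics/wrist.png

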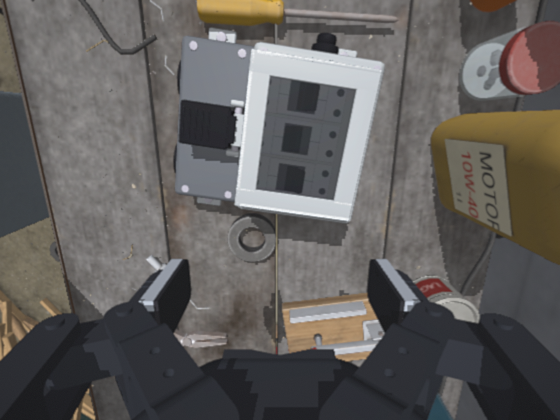

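View pics/ab.png

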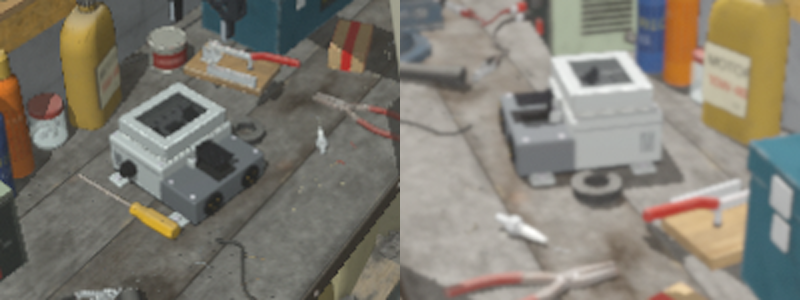

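The wrist view shows the box with x to the image right, tab pad about (181..238, 100..148), lid top corners about (258,45), (383,62), (352,221), (236,206). The tape lies just below at (251,238), and the screwdriver above the box.

```bash
cat >> h.py <<'E'
from scipy.spatial.transform import Rotation as R
def wristT(c,s):
    q=s["orientation"];T=np.eye(4);T[:3,:3]=R.from_quat([q[1],q[2],q[3],q[0]]).as_matrix();T[:3,3]=s["tcp_pos"]
    return T@np.array(c["hand_eye"])
E
python3 - <<'E'
from h import *
s=env.get_state();c=read_camera("wrist");T=wristT(c,s)
L=at_z(c,[(258,45),(383,62),(352,221),(236,206)],.107,T)
B=at_z(c,[(181,38),(176,193),(245,42),(234,201)],.052,T)
Pd=at_z(c,[(182,101),(181,146)],.079,T)
print(L.round(4),B.round(4),Pd.round(4))
# fit pose
from scipy.optimize import least_squares
box=np.array([[-.120,.08,.052],[-.120,-.08,.052],[-.109,.02,.079],[-.109,-.02,.079],[-.050,.066,.107],[-.050,-.066,.107]])
pix=np.array([(181,38),(176,193),(182,101),(181,146),(258,45),(236,206)])
def W(p,X): 
    r=R.from_euler('z',p[2]).as_matrix();return X@r.T+[p[0],p[1],0]
f=lambda p:(proj(c,W(p,box),T)-pix).ravel()
r=least_squares(f,[.6,.1,-.1],loss='soft_l1');print(r.x,f(r.x).reshape(-1,2).round(1))
im=c["img"].copy()
m=np.array([[x,y,z] for z,x0,x1,h in((.052,-.12,-.048,.08),(.075,-.048,.075,.08),(.107,-.05,.066,.066),(.079,-.109,-.062,.02)) for x,y in((x0,-h),(x1,-h),(x1,h),(x0,h))])
q=proj(c,W(r.x,m),T)
for i in range(4): cv2.polylines(im,[q[4*i:4*i+4].astype(int)],True,[(255,0,0),(0,255,0),(255,255,0),(0,255,255)][i],1)
save("fit",cv2.resize(im[:250,100:450],(800,571)))
E
```

```text
[[ 0.5577  0.1307  0.107 ]
 [ 0.6589  0.1183  0.107 ]
 [ 0.6432 -0.0179  0.107 ]
 [ 0.5348 -0.0033  0.107 ]] [[ 0.4806  0.1485  0.052 ]
 [ 0.4611 -0.0041  0.052 ]
 [ 0.5418  0.1451  0.052 ]
 [ 0.5246 -0.0132  0.052 ]] [[0.4845 0.09   0.079 ]
 [0.4799 0.049  0.079 ]]
[ 0.59095577  0.05715647 -0.11741915] [[  0.4  -2.6]
 [  1.6   3.6]
 [  0.6   0.2]
 [  0.4  -1.1]
 [-10.7   2.9]
 [ -1.3  -0.8]]
```

View pics/fit.png

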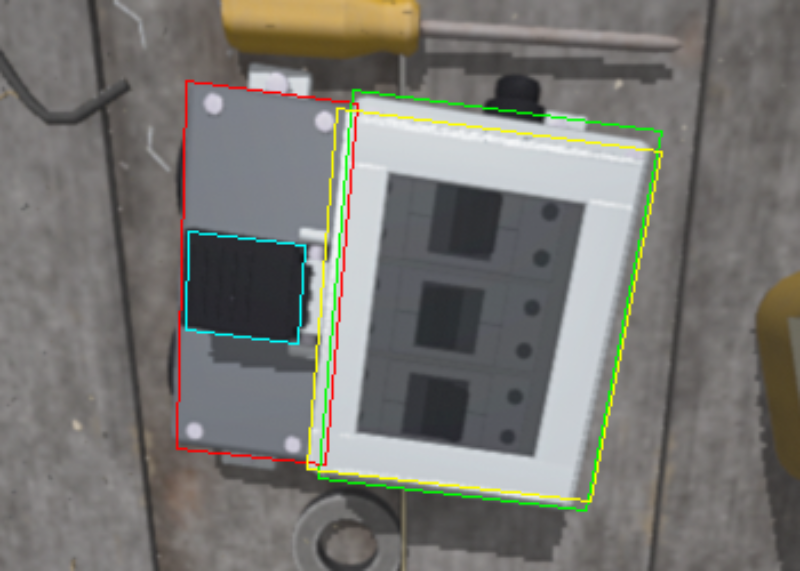

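The fit matches the tab pad well: box origin is about (0.591, 0.057) and yaw about -0.12. I'll shut the fingers, lean the tool towards the hinge, and go above the pad.

>>> {"name": "servo_tool", "arguments": {"deltas": [{"dx": -23,"dy": 15,"rx": -0.017,"ry": -0.14,"rz": -0.024,"fingers": 1},{"dx": -23,"dy": 15,"dz": -10,"rx": -0.017,"ry": -0.14,"rz": -0.024,"fingers": 1},{"dx": -23,"dy": 15,"dz": -20,"rx": -0.017,"ry": -0.14,"rz": -0.024,"fingers": 1},{"dx": -23,"dy": 15,"dz": -35,"rx": -0.017,"ry": -0.14,"rz": -0.024,"fingers": 1},{"dx": -23,"dy": 13,"dz": -35,"rx": -0.017,"ry": -0.14,"rz": -0.024,"fingers": 1},{"dz": -20,"ry": -0.05,"fingers": 1},{"fingers": 1},{"fingers": 1}]}}

```text
invalid input at $.deltas[0]: expected keys dx, dy, dz, rx, ry, rz, fingers
```

>>> {"name": "servo_tool", "arguments": {"deltas": [{"dx": -23,"dy": 15,"dz": 0,"rx": -0.017,"ry": -0.14,"rz": -0.024,"fingers": 1},{"dx": -23,"dy": 15,"dz": -10,"rx": -0.017,"ry": -0.14,"rz": -0.024,"fingers": 1},{"dx": -23,"dy": 15,"dz": -20,"rx": -0.017,"ry": -0.14,"rz": -0.024,"fingers": 1},{"dx": -23,"dy": 15,"dz": -35,"rx": -0.017,"ry": -0.14,"rz": -0.024,"fingers": 1},{"dx": -23,"dy": 13,"dz": -35,"rx": -0.017,"ry": -0.14,"rz": -0.024,"fingers": 1},{"dx": 0,"dy": 0,"dz": -20,"rx": 0,"ry": -0.05,"rz": 0,"fingers": 1},{"dx": 0,"dy": 0,"dz": 0,"rx": 0,"ry": 0,"rz": 0,"fingers": 1},{"dx": 0,"dy": 0,"dz": 0,"rx": 0,"ry": 0,"rz": 0,"fingers": 1}]}}

```text
clock: 1.4
tcp_pos: [0.4757, 0.0658, 0.2013]
orientation: [0.26, 0.703, 0.629, 0.206]
wrist_force: [1.5, -0.3, 1.0]
finger_gap: -0.0
```

```bash
cat >> h.py <<'E'
O=np.array([.591,.057,0]);Y=-.122
def tip(s):
    q=s["orientation"];M=R.from_quat([q[1],q[2],q[3],q[0]]).as_matrix()
    B=R.from_euler('z',-Y).as_matrix()
    print("clock",s["clock"],"tip box mm",(B@(s["tcp_pos"]+.073*M[:,2]-O)*1000).round(1),"toolaxes(box)\n",(B@M).round(2),"j",s["joint_pos"].round(2),"F",s["wrist_force"].round(1))
E
python3 - <<'E'
from h import *
s=env.get_state();tip(s)
c=read_camera("wrist");save("w2",c["img"])
E
```

```text
clock 1.4 tip box mm [-69.9  -7.5 144.4] toolaxes(box)
 [[ 0.    0.78  0.63]
 [ 1.    0.02 -0.03]
 [-0.04  0.62 -0.78]] j [ 0.03 -0.14 -0.95  0.1  -0.12  1.67] F [ 1.5 -0.3  1. ]
```

View pics/w2.png

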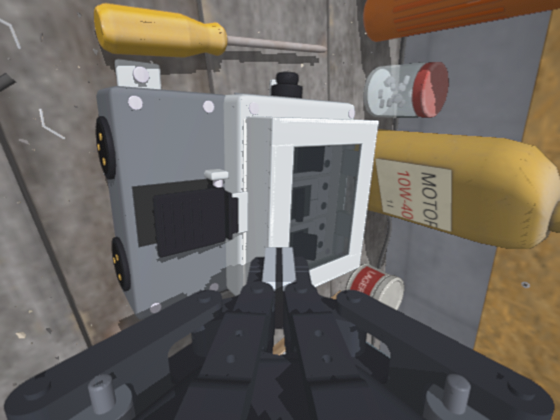

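The picture shows the pad ahead of and left of the shut fingers. The tip reads (-70, -7, 144) mm in box coordinates. I'll reduce the lean slightly and move down over the pad.

>>> {"name": "servo_tool", "arguments": {"deltas": [{"dx": -2,"dy": 4,"dz": -5,"rx": 0.01,"ry": 0.085,"rz": 0,"fingers": 1},{"dx": -2,"dy": 4,"dz": -10,"rx": 0.01,"ry": 0.085,"rz": 0,"fingers": 1},{"dx": 0,"dy": 0,"dz": -12,"rx": 0,"ry": 0,"rz": 0,"fingers": 1},{"dx": 0,"dy": 0,"dz": 0,"rx": 0,"ry": 0,"rz": 0,"fingers": 1}]}}

```text
clock: 1.85
tcp_pos: [0.4737, 0.0734, 0.175]
orientation: [0.199, 0.721, 0.646, 0.153]
wrist_force: [0.8, -0.2, 0.0]
finger_gap: -0.0003
```

Run:
```python
from h import *
tip(env.get_state())
```

```text
clock 1.85 tip box mm [-83.   -0.2 111.2] toolaxes(box)
 [[-0.    0.87  0.48]
 [ 1.    0.02 -0.03]
 [-0.04  0.48 -0.87]] j [ 0.04 -0.05 -0.84  0.28 -0.11  1.69] F [ 0.8 -0.2  0. ]
```

Expected contact is near tip z 86 at the tool centre. I'll come down in small steps.

>>> {"name": "servo_tool", "arguments": {"deltas": [{"dx": -2,"dy": 0,"dz": -12,"rx": 0,"ry": 0,"rz": 0,"fingers": 1},{"dx": 0,"dy": 0,"dz": -8,"rx": 0,"ry": 0,"rz": 0,"fingers": 1},{"dx": 0,"dy": 0,"dz": -5,"rx": 0,"ry": 0,"rz": 0,"fingers": 1},{"dx": 0,"dy": 0,"dz": -3,"rx": 0,"ry": 0,"rz": 0,"fingers": 1},{"dx": 0,"dy": 0,"dz": 0,"rx": 0,"ry": 0,"rz": 0,"fingers": 1}]}}

```text
clock: 2.35
tcp_pos: [0.4695, 0.0737, 0.1457]
orientation: [0.199, 0.721, 0.646, 0.152]
wrist_force: [0.6, -0.4, 0.7]
finger_gap: 0.0002
```

>>> {"name": "servo_tool", "arguments": {"deltas": [{"dx": 0,"dy": 0,"dz": -3,"rx": 0,"ry": 0,"rz": 0,"fingers": 1},{"dx": 0,"dy": 0,"dz": -3,"rx": 0,"ry": 0,"rz": 0,"fingers": 1},{"dx": 0,"dy": 0,"dz": 0,"rx": 0,"ry": 0,"rz": 0,"fingers": 1}]}}

```text
clock: 2.65
tcp_pos: [0.4691, 0.0739, 0.1395]
orientation: [0.198, 0.721, 0.646, 0.152]
wrist_force: [-3.2, 0.2, 4.0]
finger_gap: 0.0001
```

>>> {"name": "servo_tool", "arguments": {"deltas": [{"dx": -1,"dy": 0,"dz": -2,"rx": 0,"ry": 0,"rz": 0,"fingers": 1},{"dx": 0,"dy": 0,"dz": 0,"rx": 0,"ry": 0,"rz": 0,"fingers": 1},{"dx": 0,"dy": 0,"dz": 0,"rx": 0,"ry": 0,"rz": 0,"fingers": 1}]}}

```text
clock: 2.95
tcp_pos: [0.4685, 0.074, 0.1381]
orientation: [0.199, 0.721, 0.646, 0.153]
wrist_force: [-3.7, 2.2, 6.1]
finger_gap: 0.0002
```

Run:
```python
from h import *
tip(env.get_state())
a=read_camera("scene")["img"][130:280,170:320];b=read_camera("side")["img"][120:270,220:370]
save("p1",np.hstack([cv2.resize(i,(400,400),interpolation=2) for i in(a,b)]))
```

```text
clock 2.95 tip box mm [-88.3  -0.3  74.2] toolaxes(box)
 [[-0.    0.87  0.48]
 [ 1.    0.02 -0.03]
 [-0.04  0.48 -0.87]] j [ 0.04  0.01 -0.91  0.16 -0.11  1.69] F [-3.7  2.2  6.1]
```

View pics/p1.png

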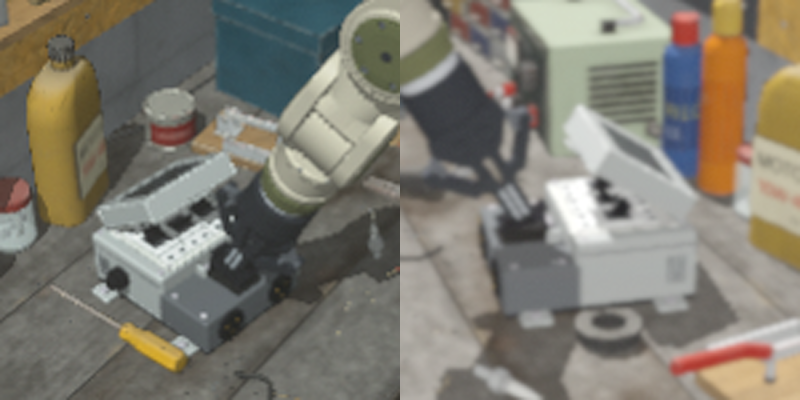

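The lid has sprung up to about 0.6. I'll release the tab, offset to the side of the tongue, and go under the lid edge.

>>> {"name": "servo_tool", "arguments": {"deltas": [{"dx": -3,"dy": 0,"dz": 15,"rx": 0,"ry": 0,"rz": 0,"fingers": 1},{"dx": 0,"dy": -12,"dz": 18,"rx": 0,"ry": 0,"rz": 0,"fingers": 1},{"dx": 0,"dy": -18,"dz": 2,"rx": 0,"ry": 0,"rz": 0,"fingers": 1},{"dx": 25,"dy": -3,"dz": 0,"rx": 0,"ry": 0,"rz": 0,"fingers": 1},{"dx": 25,"dy": -3,"dz": 0,"rx": 0,"ry": 0,"rz": 0,"fingers": 1},{"dx": 8,"dy": -1,"dz": 0,"rx": 0,"ry": 0,"rz": 0,"fingers": 1},{"dx": 0,"dy": 0,"dz": 0,"rx": 0,"ry": 0,"rz": 0,"fingers": 1}]}}

```text
clock: 3.75
tcp_pos: [0.5237, 0.0366, 0.1723]
orientation: [0.198, 0.721, 0.646, 0.152]
wrist_force: [0.3, -0.5, -1.5]
finger_gap: -0.0001
```

Run:
```python
from h import *
tip(env.get_state())
a=read_camera("scene")["img"][130:280,170:320];b=read_camera("side")["img"][120:270,220:370]
save("p2",np.hstack([cv2.resize(i,(400,400),interpolation=2) for i in(a,b)]))
```

```text
clock 3.75 tip box mm [-29.  -30.7 108.4] toolaxes(box)
 [[-0.    0.88  0.48]
 [ 1.    0.02 -0.03]
 [-0.04  0.48 -0.88]] j [-0.06  0.04 -0.77  0.26 -0.06  1.61] F [ 0.3 -0.5 -1.5]
```

View pics/p2.png

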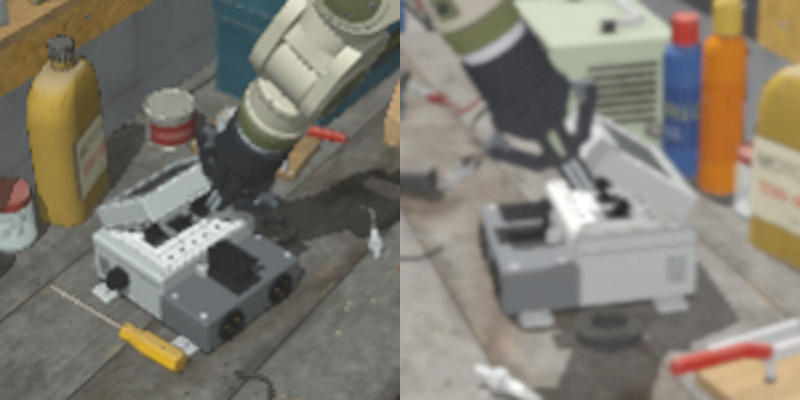

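The tip is just under the lid edge, clear of the toggles. I'll push up and back along the hinge arc.

>>> {"name": "servo_tool", "arguments": {"deltas": [{"dx": 7,"dy": -1,"dz": 5,"rx": 0,"ry": 0,"rz": 0,"fingers": 1},{"dx": 15,"dy": -2,"dz": 17,"rx": 0,"ry": 0,"rz": 0,"fingers": 1},{"dx": 16,"dy": -2,"dz": 15,"rx": 0,"ry": 0,"rz": 0,"fingers": 1},{"dx": 10,"dy": -1,"dz": 6,"rx": 0,"ry": 0,"rz": 0,"fingers": 1},{"dx": 0,"dy": 0,"dz": 0,"rx": 0,"ry": 0,"rz": 0,"fingers": 1}]}}

```text
clock: 4.35
tcp_pos: [0.5731, 0.0307, 0.2175]
orientation: [0.2, 0.721, 0.646, 0.154]
wrist_force: [1.2, -0.1, -1.3]
finger_gap: 0.0001
```

Run:
```python
from h import *
tip(env.get_state())
a=read_camera("scene")["img"][130:280,170:320];b=read_camera("side")["img"][120:270,220:370]
save("p3",np.hstack([cv2.resize(i,(400,400),interpolation=2) for i in(a,b)]))
```

```text
clock 4.35 tip box mm [ 21.  -30.5 153.7] toolaxes(box)
 [[-0.    0.87  0.49]
 [ 1.    0.02 -0.03]
 [-0.04  0.49 -0.87]] j [-0.06  0.07 -0.6   0.39 -0.06  1.6 ] F [ 1.2 -0.1 -1.3]
```

View pics/p3.png

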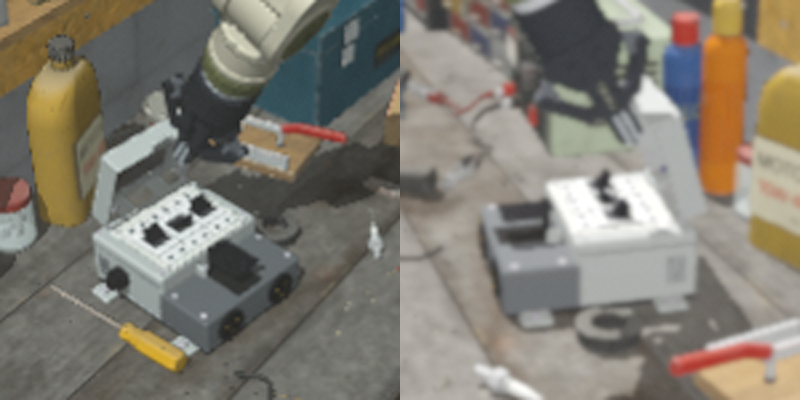

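The lid is at about 1.1 and following the finger. I'll keep pushing back past the balance point.

>>> {"name": "servo_tool", "arguments": {"deltas": [{"dx": 14,"dy": -2,"dz": 4,"rx": 0,"ry": 0,"rz": 0,"fingers": 1},{"dx": 14,"dy": -2,"dz": 3,"rx": 0,"ry": 0,"rz": 0,"fingers": 1},{"dx": 14,"dy": -2,"dz": 2,"rx": 0,"ry": 0,"rz": 0,"fingers": 1},{"dx": 10,"dy": -1,"dz": 0,"rx": 0,"ry": 0,"rz": 0,"fingers": 1},{"dx": 0,"dy": 0,"dz": 0,"rx": 0,"ry": 0,"rz": 0,"fingers": 1},{"dx": 0,"dy": 0,"dz": 0,"rx": 0,"ry": 0,"rz": 0,"fingers": 1},{"dx": 0,"dy": 0,"dz": 0,"rx": 0,"ry": 0,"rz": 0,"fingers": 1},{"dx": 0,"dy": 0,"dz": 0,"rx": 0,"ry": 0,"rz": 0,"fingers": 1}]}}

```text
clock: 5.25
tcp_pos: [0.6225, 0.0239, 0.2243]
orientation: [0.198, 0.721, 0.646, 0.152]
wrist_force: [0.6, -0.1, -0.8]
finger_gap: 0.0001
```

>>> {"name": "servo_tool", "arguments": {"deltas": [{"dx": -20,"dy": 2,"dz": 10,"rx": 0,"ry": 0,"rz": 0,"fingers": 1},{"dx": -30,"dy": 4,"dz": 10,"rx": 0,"ry": 0,"rz": 0,"fingers": 1},{"dx": -40,"dy": 5,"dz": 10,"rx": 0,"ry": 0,"rz": 0,"fingers": 1},{"dx": -40,"dy": 5,"dz": 0,"rx": 0,"ry": 0,"rz": 0,"fingers": 1},{"dx": 0,"dy": 0,"dz": 0,"rx": 0,"ry": 0,"rz": 0,"fingers": 1},{"dx": 0,"dy": 0,"dz": 0,"rx": 0,"ry": 0,"rz": 0,"fingers": 1}]}}

```text
clock: 5.85
tcp_pos: [0.4927, 0.04, 0.2552]
orientation: [0.199, 0.721, 0.646, 0.153]
wrist_force: [0.3, 0.3, 0.2]
finger_gap: 0.0002
```

Run:
```python
from h import *
s=env.get_state();tip(s)
w=read_camera("wrist");np.savez("w4",T=wristT(w,s))
a=w["img"];save("w4",a);b=read_camera("side")["img"][120:270,220:370]
save("p4",np.hstack([a,cv2.resize(b,(240,420),interpolation=2)]))
for t in["toggle_a_pivot","toggle_a","lid"]:
  for r in cut_out(t,"wrist")[:4]:
    m=cv2.moments(r["region"].astype(np.uint8));print(t,r["confidence"],r["extent"],m["m10"]/m["m00"],m["m01"]/m["m00"])
T=wristT(w,s);B=R.from_euler('z',Y).as_matrix()
for p in([0,0,.0815],[0,.038,.0815],[0,-.038,.0815],[.075,.08,.075],[.075,-.08,.075],[-.048,.08,.075],[-.048,-.08,.075]): print(p,proj(w,B@np.array(p)+O,T).round())
```

```text
clock 5.85 tip box mm [-60.1 -31.1 191.4] toolaxes(box)
 [[-0.    0.87  0.49]
 [ 1.    0.02 -0.03]
 [-0.04  0.48 -0.87]] j [-0.05 -0.12 -0.68  0.51 -0.06  1.61] F [0.3 0.3 0.2]
toggle_a_pivot 0.66 [237.6, 146.5, 315.6, 190.0] 273.0619214810086 164.93105649537185
toggle_a 0.81 [272.8, 192.7, 301.1, 220.5] 284.54612546125463 207.4889298892989
toggle_a 0.68 [273.0, 152.1, 283.6, 181.8] 278.2942857142857 166.46
toggle_a 0.56 [275.8, 107.5, 301.6, 133.4] 288.5876712328767 121.48082191780821
lid 0.78 [322.9, 86.7, 477.6, 261.2] 402.48530591775324 166.67928786359076
[0, 0, 0.0815] [[279. 165.]]
[0, 0.038, 0.0815] [[280. 120.]]
[0, -0.038, 0.0815] [[278. 205.]]
[0.075, 0.08, 0.075] [[347.  74.]]
[0.075, -0.08, 0.075] [[334. 231.]]
[-0.048, 0.08, 0.075] [[222.  62.]]
[-0.048, -0.08, 0.075] [[228. 254.]]
```

View pics/p4.png

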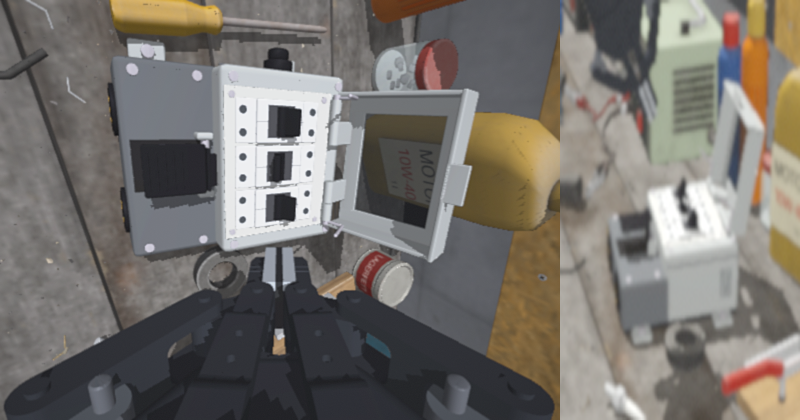

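The lid is open past upright. The middle toggle is seen end-on at (278,166), leaning towards the tab, so it is the tripped one. The outer two lean towards the hinge. The predicted pivots match the picture. First I'll verify the lid angle, and approach meanwhile.

>>> {"name": "servo_tool", "arguments": {"deltas": [{"dx": 12,"dy": 14,"dz": -30,"rx": 0,"ry": 0,"rz": 0,"fingers": 1},{"dx": 10,"dy": 14,"dz": -30,"rx": 0,"ry": 0,"rz": 0,"fingers": 1},{"dx": 0,"dy": 0,"dz": -25,"rx": 0,"ry": 0,"rz": 0,"fingers": 1},{"dx": 0,"dy": 0,"dz": -14,"rx": 0,"ry": 0,"rz": 0,"fingers": 1},{"dx": 0,"dy": 0,"dz": 0,"rx": 0,"ry": 0,"rz": 0,"fingers": 1}]}}

```text
clock: 6.6
tcp_pos: [0.5139, 0.0678, 0.1523]
orientation: [0.196, 0.721, 0.647, 0.15]
wrist_force: [-0.7, -0.1, -0.2]
finger_gap: 0.0001
```

Run:
```python
from h import *
s=env.get_state();tip(s)
c=read_camera("side");B=R.from_euler('z',Y).as_matrix()
im=c["img"].copy()
for th,col in((1.6,(255,0,0)),(1.85,(0,255,0))):
    P=[];
    for r in(0.,.112):
        for y in((-.066,.066) if r==0 else (.066,-.066)):
            P.append([.062-r*np.cos(th)+.0*np.sin(th),y,.080+r*np.sin(th)])
    q=proj(c,np.array(P)@B.T+O); cv2.polylines(im,[(q*8).round().astype(int)],True,col,1,0,3)
a=read_camera("scene")["img"][150:270,170:290]
save("p5",np.hstack([cv2.resize(im[120:240,240:360],(400,400),interpolation=2),cv2.resize(a,(400,400),interpolation=2)]))
```

```text
clock 6.6 tip box mm [-43.   -1.   88.2] toolaxes(box)
 [[-0.    0.88  0.48]
 [ 1.    0.02 -0.03]
 [-0.04  0.48 -0.88]] j [ 0.02  0.06 -0.8   0.22 -0.1   1.67] F [-0.7 -0.1 -0.2]
```

View pics/p5.png

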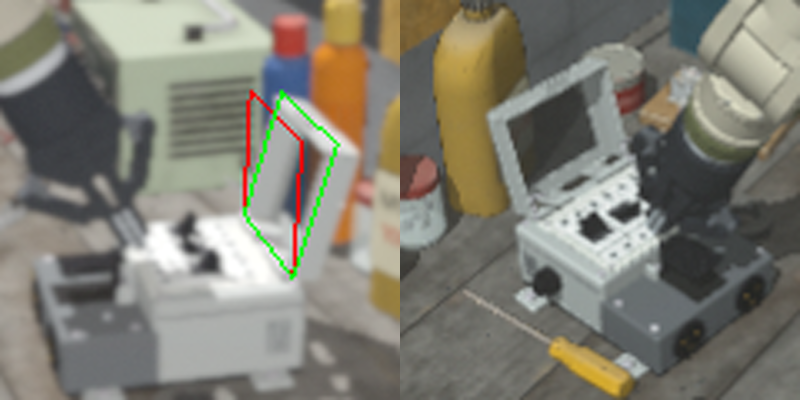

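The lid matches the 1.85 outline. Next I push the middle toggle.

>>> {"name": "servo_tool", "arguments": {"deltas": [{"dx": 8,"dy": -1,"dz": 3,"rx": 0,"ry": 0,"rz": 0,"fingers": 1},{"dx": 10,"dy": 0,"dz": 0,"rx": 0,"ry": 0,"rz": 0,"fingers": 1},{"dx": 8,"dy": -1,"dz": 0,"rx": 0,"ry": 0,"rz": 0,"fingers": 1},{"dx": 8,"dy": -1,"dz": 0,"rx": 0,"ry": 0,"rz": 0,"fingers": 1},{"dx": 7,"dy": -1,"dz": 0,"rx": 0,"ry": 0,"rz": 0,"fingers": 1},{"dx": 4,"dy": 0,"dz": 0,"rx": 0,"ry": 0,"rz": 0,"fingers": 1},{"dx": 0,"dy": 0,"dz": 0,"rx": 0,"ry": 0,"rz": 0,"fingers": 1}]}}

```text
clock: 7.4
tcp_pos: [0.5615, 0.0636, 0.1594]
orientation: [0.199, 0.721, 0.646, 0.153]
wrist_force: [0.2, 0.9, -0.5]
finger_gap: 0.0002
```

>>> {"name": "servo_tool", "arguments": {"deltas": [{"dx": -20,"dy": 2,"dz": 8,"rx": 0,"ry": 0,"rz": 0,"fingers": 1},{"dx": -25,"dy": -5,"dz": 30,"rx": 0,"ry": 0,"rz": 0,"fingers": 1},{"dx": -20,"dy": -15,"dz": 40,"rx": 0,"ry": 0,"rz": 0,"fingers": 1},{"dx": -5,"dy": -10,"dz": 18,"rx": 0,"ry": 0,"rz": 0,"fingers": 1},{"dx": 0,"dy": 0,"dz": 0,"rx": 0,"ry": 0,"rz": 0,"fingers": 1}]}}

```text
clock: 7.9
tcp_pos: [0.4909, 0.035, 0.2578]
orientation: [0.2, 0.721, 0.645, 0.154]
wrist_force: [0.6, -0.6, -0.4]
finger_gap: -0.0
```

Run:
```python
from h import *
s=env.get_state();tip(s)
a=read_camera("wrist")["img"];b=read_camera("side")["img"][120:240,240:360]
save("p6",np.hstack([cv2.resize(a[40:280,80:500],(500,400)),cv2.resize(b,(300,400),interpolation=2)]))
```

```text
clock 7.9 tip box mm [-61.  -36.3 194.2] toolaxes(box)
 [[-0.    0.87  0.49]
 [ 1.    0.02 -0.03]
 [-0.04  0.49 -0.87]] j [-0.06 -0.13 -0.69  0.51 -0.06  1.6 ] F [ 0.6 -0.6 -0.4]
```

View pics/p6.png

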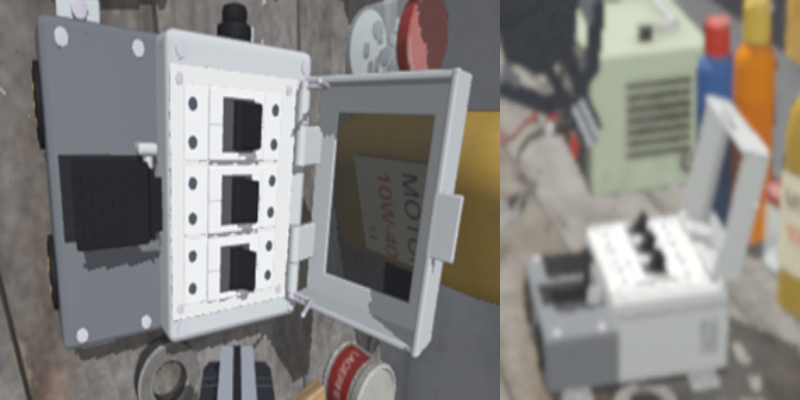

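All three toggles now look alike, at (240,125), (240,200) and (240,268), leaning towards the hinge. The lid is fully back, the tab is at rest and the arm is clear, so I'm handing in.

```bash
python3 -c "
from workcell import job
print(job.hand_in())"
```

```text
the job is handed in; nothing more can be done
None
```

The job is done and handed in at about 8 s of the 45 s allowed. I pressed the release tab until the lid sprang up and pushed the lid back onto its stop with the shut fingers. Then I pushed the tripped middle breaker's toggle over to on and moved the arm clear.

- **Lid:** before the toggle push, its outline in the side picture matched the 1.85 rad (fully open) projection. In the last pictures it was still fully back.
- **Toggles:** the last wrist picture showed all three toggles leaning the same way, towards the hinge.
- **Tab and arm:** the tab looked at rest, and the wrist force was under 1 N on each axis with the arm clear of the box.
- **Tools:** I did not measure their positions at the end. Nothing looked moved in the pictures I took, and the arm never came near them.

No check failed. While fitting the box position, one lid corner was about 11 pixels off, but the tab pad and breaker positions agreed with the pictures.

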